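# Tighten the cake-stand nut and snap its cap on

## Task

The plate of the cake stand has worked loose: turn its hex nut clockwise by hand until it comes to its stop. Then take the ribbed snap cap from the worktop, set it mouth down over the stud and nut, and press it straight down through the click until it sits flush on the metal disc. Finish while still holding the cap pressed firmly down on the disc: do not let go, and leave the other things where they stand.

Things in the scene. Friction and masses are not known exactly. Their poses are not given: they have to be found in the camera images.
- stand: Low cake stand, fixed to the worktop: wooden foot, stem and round plate (164 mm across, its top 42 mm above the worktop). On the plate's middle lie a metal disc and, on that, a hex nut; a vertical steel stud rises through both. Origin: centre of the foot's underside, on the stud's axis, z up
- seat: The fixed metal disc on the plate, 64 mm across, 6 mm thick, on which the cap's rim comes to sit. Origin: centre of its underside, z up
- seat_top (a point): Point on the stud's axis at the top face of the metal disc, 48 mm above the worktop. z up
- stud_tip (a point): Top of the stud, 43 mm above the metal disc (91 mm above the worktop). The stud is 16 mm thick and tapers over its last 9 mm to 7 mm. Four sprung bent-wire catches stand out from it to a circle of 24 mm, widest 32 mm above the disc; they give inwards when the cap's lip is pushed over them. z up
- nut_mid (a point): Middle of the captive hex nut, 9.5 mm above the metal disc, on the stud's axis. The nut is steel, 30 mm across flats, about 35 mm across corners, 17 mm tall (1 to 18 mm above the disc). This frame turns with the nut; its x axis is square to a pair of flats (others at 60 and 120 degrees from it), z up
- nut (a joint): Turn of the nut in rad: 0 is loosest, grows clockwise seen from above, 1.3 is tight against a hard stop. It starts between 0 and 0.4, stays where it is left, and takes about 0.15 N m; it does not rise or sink
- cap: The loose snap cap: grey plastic, round with fine upright ribs, 46 to 48 mm across, 50 mm tall, closed flat top, open mouth below, about 60 g, standing mouth down on the worktop. Any yaw will do. Inside the mouth a 39 mm wide skirt, 25 mm deep, goes over the nut. Origin: centre of the rim's plane (the underside), z up to the closed top
- cap_lip (a point): Underside of the lip inside the cap, on its axis, 25 mm above the rim: 3 mm thick, with an 18.6 mm hole that slides down the stud. It passes the stud's tip with the rim 18 mm above the disc and meets the catches at about 12 mm; the push rises to 10 to 15 N at 7 to 8 mm, drops suddenly (the click), and over the last 4 mm the catches draw the cap down to the disc. z up
- tub: Bystander, leave alone: spread tub, 72 mm across, 71 mm tall. Origin: centre of its underside
- lids: Bystander, leave alone: stack of black cup lids, 86 mm across, 39 mm tall. Origin: centre of its underside
- honey: Bystander, leave alone: honey jar, 60 mm across, 99 mm tall. Origin: centre of its underside
- shaker: Bystander, leave alone: sugar shaker, 44 mm across, 90 mm tall. Origin: centre of its underside

How it is judged:
By the outcome, as a careful person would: the job done as asked, in the order asked, and still so for the second after the job is handed in, while the arm keeps its last pose, push and grip.
It also fails if it takes over 61 s, if anything falls off the work surface, if the arm or the gripper's body presses on something with over 40 N, if the wrist force passes 120 N, or if a joint passes its speed limit or range.

## Robot

A 7-joint arm with a two-finger parallel gripper is mounted at the origin on a cart in front of the work surface, level with it; the furniture and walls round the work are solid. World frame = base frame: x ahead of the robot, y to its left, z up, the work surface at z = 0. Lengths are in m, angles in degrees, forces in N, time in s.
With the tool pointing down it reaches from about 0.425 to 0.875 m from the base axis. Payload 4.7 kg.
Tool frame: the origin (TCP) lies at the very end of the fingers, on their centre line; the grasp point (between the pads) lies 19 mm behind it; z points along the fingers, y is the line along which they close (so a half turn about z gives the same grasp; the last joint's range is limited). The gripper opens to 87 mm and grips with 3 to 60 N. Pads are 19 mm wide; open, the fingers measure 117 mm over their backs; the gripper's body (75 mm by 190 mm) begins 51 mm behind the grasp point.
Start: joints at [74.949, 18.392, -4.016, 83.108, 1.295, 78.541, -3.26], TCP at [0.178, -0.625, 0.223] pointing down, gripper open.
Joint ranges: [-163.93, 163.93], [-17.29, 119.83], [-79.2, 71.16], [3.27, 140.29], [-89.18, 269.18], [5.43, 117.66], [-154.24, 154.24]. Speed limits (degrees/s): [147.25, 147.25, 180, 180, 180, 180, 180].

## Interface

Orientations are given as [roll, pitch, yaw] about the fixed x, y, z axes, in that order (R = Rz(yaw) Ry(pitch) Rx(roll)).
In Python, from cell import get_obs, eyes, env gives the robot as it stands.
- The arm moves only by the tool servo_tool, never from a script. Its argument "series" is a list that holds one entry, the list of rows, each a list of 7 numbers: the shift along the tool's x, y, z in units of 300 mm (1.0 is 300 mm), then the turn, a rotation vector about the tool's x, y, z in units of pi rad (1.0 is pi rad), then the opening, from 0 (shut) to 1 (fully open). In form: [[[tx, ty, tz, wx, wy, wz, gripper], ...]]. A call has 1 to 12 rows; each row is the pose to reach, as a shift and turn from the pose commanded when the call began, along the tool's axes at that moment, turning the shorter way round; what a row does not reach only later rows make up. A row lasts 1/12 s, in which the tool goes at most 41.7 mm and 7.16 degrees, less where a joint would pass 70% of its speed; a pose out of reach is approached as far as the arm can. A call with a number of a shift or a turn outside -1 to 1 is refused whole. A call with a gripper value outside its range is refused whole. The fingers move at their own pace and stop on an object; "grip_force" is the grip in N (left out, the last holds). Time passes only in rows, so rows that repeat a pose let the fingers close. It gives the time, the measured TCP pose, the force, the opening and the grip force at its end, in the units of the state.
- get_obs(): the state, without advancing time (a new reading comes with each control period).
- eyes.read_camera(name): name is "scene" or "top"; returns a dict with "frame" (420x560x3 uint8, red, green, blue), "depth" (420x560 float32, m along the optical axis (not along the pixel's ray), 0 where there is no reading), "fx", "fy", "cx", "cy" (pixels), "distortion" ([k1, k2, p1, p2, k3] as OpenCV has them; the pictures are not rectified), "origin" and "rotation" of the camera in the world. Camera axes: x right, y down, z forward; pixel columns grow to the right and rows downward; lengths in m; the calibration is good to about 2 mm. A picture is of the moment at which its call begins.
- env.sign_off(): hands the job in; it is judged then, once.
The state is a dict: "time_s": time; "qpos": joint angles; "joint_velocities": joint speeds; "effort": joint torques, N m; "tool_pos": TCP position; "tool_rot": TCP orientation; "force": force on the tool from outside, world axes, zero at the start; "wrist_torque": the same for the moment, N m; "grip_width": finger opening in m; "grasp_force": force on a finger pad.
Only numpy, scipy, OpenCV 4.12 (cv2) and the standard library are available. Lean on these libraries where they do the work, as an engineer would, in place of code of your own. Each camera call takes 0.05 s, during which the arm holds its last target. There are 200 camera calls.

## Working session

There is one attempt and no reset: what is moved stays moved. The work goes in short steps, Python scripts to look and compute and a tool call to move; the robot and the scene stay as the last step left them, time stands still between calls to the robot, and variables do not carry over. Pictures are saved under pics/ and viewed, at most 10 in all, crops included, and the job is handed in when it is done.

Besides the shell and the picture viewer there is one more tool, called after "Call:" in YAML: its name, and indented under it one key for each argument. servo_tool: Moves the arm, as the interface text tells. Shifts and turns lie within -1 to 1; 1 stands for 300 mm of shift or pi rad of turn. Its arguments: {"type":"object","properties":{"series":{"type":"array"},"grip_force":{"type":"number"}},"required":["series"]}

```bash
ls; mkdir -p pics
python3 - <<'E'
from cell import get_obs, eyes, env
import cv2,numpy as np,pickle
o=get_obs();print(o)
for n in("scene","top"):
    c=eyes.read_camera(n);pickle.dump(c,open(f'{n}.pkl','wb'))
    print(n,c['fx'],c['fy'],c['cx'],c['cy'],c['distortion'],c['origin'],c['rotation'])
    cv2.imwrite(f'pics/{n}0.png',c['frame'][:,:,::-1])
E
```

```text
pics
{'time_s': 0.0, 'qpos': array([74.94847921, 18.44034102, -4.01485163, 83.17442943,  1.29821381,
       78.53927165, -3.26055736]), 'joint_velocities': array([-0.00153176,  0.01987897,  0.11379878,  0.03572519,  0.00993832,
       -0.023572  ,  0.06529308]), 'effort': array([ 4.71169369e-04, -4.91298938e+01, -4.03821375e-01, -3.12528920e+01,
       -6.40775403e-02,  4.35592909e-02,  1.48785712e-04]), 'tool_pos': array([ 0.17740758, -0.62475955,  0.22145104]), 'tool_rot': array([-1.79891374e+02,  8.99377568e-03,  1.58607076e+01]), 'force': array([-0.07587792, -0.52471297,  0.70848292]), 'wrist_torque': array([ 0.00330035, -0.00865494,  0.02151696]), 'grasp_force': 0.0, 'grip_width': 0.08721641172526133}
scene 536.2186819972685 536.2186819972685 282.4979374792391 207.60077622344937 [-0.10313082  0.          0.          0.          0.        ] [0.06411403 0.72009419 1.05267249] [-137.25012638   -0.48088548 -142.47188077]
top 496.9790655386967 496.9790655386967 280.9272973298866 211.70476745706773 [-0.09514166  0.          0.          0.          0.        ] [0.44853994 0.02530006 1.35946191] [-173.46394277   -1.52017159  -88.48853702]
```

View pics/scene0.png

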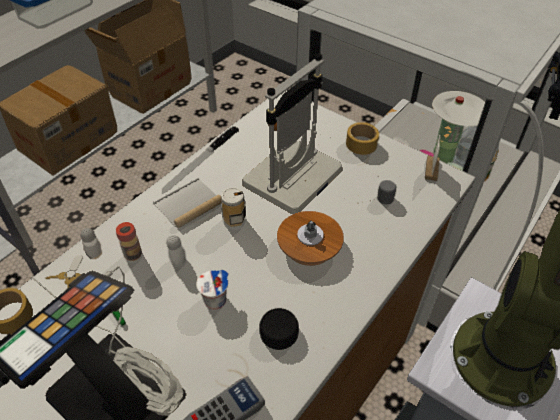

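View pics/top0.png

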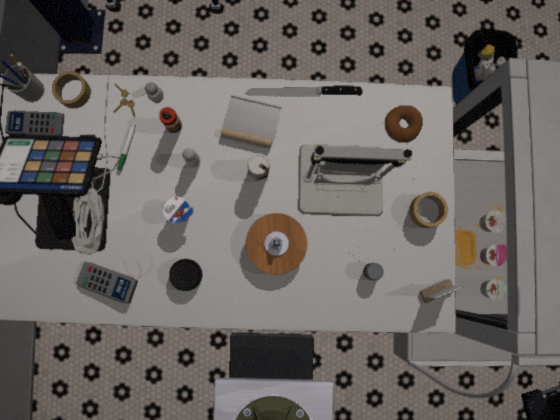

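The two views show the stand at about (311,237) in scene and (276,243) in top. The cap is at (387,191) and (372,271). Next I'll measure both and zoom in on the nut.

```bash
cat > h.py <<'E'
import cv2,numpy as np,pickle
from scipy.spatial.transform import Rotation as R
def K(c): return np.array([[c['fx'],0,c['cx']],[0,c['fy'],c['cy']],[0,0,1.]])
def rot(c):
    return R.from_euler('xyz',c['rotation'],degrees=True).as_matrix()
def ray(c,uv,z):
    p=cv2.undistortPoints(np.array(uv,float).reshape(-1,1,2),K(c),np.array(c['distortion'])).reshape(-1,2)
    d=np.c_[p,np.ones(len(p))]@rot(c).T; o=np.array(c['origin'])
    return o+d*((z-o[2])/d[:,2])[:,None]
def proj(c,P):
    M=rot(c).T; t=-M@np.array(c['origin'])
    return cv2.projectPoints(np.array(P,float).reshape(-1,1,3),cv2.Rodrigues(M)[0],t,K(c),np.array(c['distortion']))[0].reshape(-1,2)
def blob(mask,near):
    cs,_=cv2.findContours(mask.astype(np.uint8),cv2.RETR_EXTERNAL,cv2.CHAIN_APPROX_NONE)
    cs=[k for k in cs if cv2.contourArea(k)>20]
    return min(cs,key=lambda k:np.linalg.norm(k.reshape(-1,2).mean(0)-near)).reshape(-1,2)
E
python3 - <<'E'
from h import *
near={'scene':((311,237),(387,191)),'top':((276,243),(372,271))}
for n in near:
    c=pickle.load(open(n+'.pkl','rb'));f=c['frame'];hsv=cv2.cvtColor(f,cv2.COLOR_RGB2HSV)
    m=(hsv[...,1]>110)&(hsv[...,0]<20)&(hsv[...,2]>70)
    b=blob(m,near[n][0]);P=ray(c,b,.042)
    (x,y),r=cv2.minEnclosingCircle(P[:,:2].astype(np.float32)*1000);print(n,'plate',x,y,r)
    u,v=near[n][1];print(hsv[v-14:v+15:3,u-16:u+17:4,2])
    for i,(u,v) in enumerate(near[n]):
        s=22
        big=cv2.resize(f[v-s:v+s,u-s:u+s],None,fx=9,fy=9,interpolation=cv2.INTER_CUBIC)
        near.setdefault
        globals().setdefault('rows',{}).setdefault(n,[]).append(big)
img=np.vstack([np.hstack(rows['scene']),np.hstack(rows['top'])])
img=cv2.resize(img,(600,600));cv2.imwrite('pics/crop1.png',np.clip(img.astype(float)*1.3,0,255).astype(np.uint8)[:,:,::-1])
E
```

```text
scene plate 515.50439453125 8.991836547851562 85.76398468017578
[[184 186 188 181 183 182 185 181 182]
 [184 181 189 153 123 173 186 181 181]
 [181 184 166  95 101  92 173 184 184]
 [184 184  79  95  99  96  77 186 185]
 [181 183  41  79  98  98  54 185 181]
 [183 188  40  44  51  48 102 181 183]
 [184 186  40  39  41  42 145 185 184]
 [185 169  33  46  43  45 163 183 181]
 [179 169  60  38  44  35 110 162 181]
 [166 162 163  78  76 108 109 105 183]]
top plate 515.4251708984375 5.271520137786865 80.61204528808594
[[149 149 150 149 145 145 146 147 145]
 [147 139 148 146 150 149 147 149 148]
 [136 136 136  97  80  95 146 146 146]
 [137 134 109  63  85  85  88 144 149]
 [134 131  46  81  86  87  84 147 147]
 [132 134  37  83  85  87  88 142 148]
 [136 123  45  53  84  86  85 146 146]
 [132  91  77  47  72  82 116 146 148]
 [146  94  92  93  91 103 148 147 147]
 [144  91  95  91  92 143 147 147 143]]
```

View pics/crop1.png

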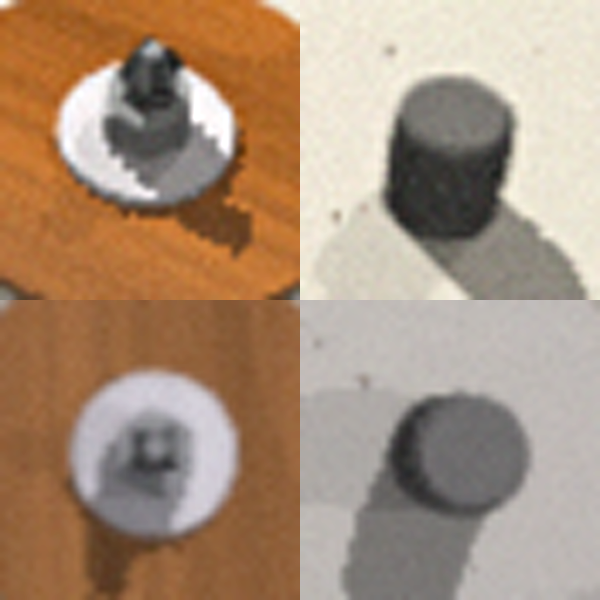

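Run:
```python
from h import *
C={n:pickle.load(open(n+'.pkl','rb')) for n in('scene','top')}
print('cap',ray(C['top'],[(374.7,270.9)],.05),ray(C['scene'],[(387.5,185.4)],.05))
ims=[]
for n,near,s0 in(('scene',(311,235),0),('top',(276,243),0)):
    c=C[n];f=c['frame'];hsv=cv2.cvtColor(f,cv2.COLOR_RGB2HSV)
    y,x=np.mgrid[:420,:560];m=(hsv[...,1]<75)&(np.hypot(x-near[0],y-near[1])<20)
    b=blob(m,near);P=ray(c,b,.048)[:,:2]
    if n=='scene': 
        # drop boundary part belonging to stud rising past the rim
        pass
    A=np.c_[2*P,np.ones(len(P))]
    for _ in range(6):
        s=np.linalg.lstsq(A,(P**2).sum(1),rcond=None)[0];r=np.sqrt(s[2]+s[:2]@s[:2])
        d=abs(np.linalg.norm(P-s[:2],axis=1)-r);k=d<max(np.percentile(d,80),.001);P=P[k];A=A[k]
    print(n,'disc',s[:2],r,len(P))
    np.save(n+'_d.npy',s[:2])
    g=f[213:257,289:333] if n=='scene' else f[228:260,260:292]
    g=np.clip((g.astype(float)-15)*(1.9 if n=='scene' else 2.1),0,255).astype(np.uint8)
    ims.append(cv2.resize(g,(400,400),interpolation=cv2.INTER_CUBIC))
cv2.imwrite('pics/crop2.png',np.hstack(ims)[:,:,::-1])
# projected corners at nut yaw a, to read against the picture
for n,o,sc in(('scene',(289,213),400/44),('top',(260,228),12.5)):
    ctr=np.load(n+'_d.npy')
    for a in(0,15,30,45):
        t=np.radians(a+30+60*np.arange(6));
        for z in(.049,.066):
            q=proj(C[n],np.c_[ctr[0]+.0173*np.cos(t),ctr[1]+.0173*np.sin(t),0*t+z])
            print(n,a,z,((q-o+.5)*sc).round().astype(int).tolist())
```

```text
cap [[ 0.44936273 -0.25744728  0.05      ]] [[ 0.4504907  -0.25624249  0.05      ]]
scene disc [0.51652158 0.00663178] 0.0317130103811234 38
top disc [0.51606159 0.00505214] 0.03188509423970147 55
scene 0 0.049 [[132, 186], [159, 232], [223, 239], [261, 200], [234, 154], [170, 148]]
scene 0 0.066 [[135, 145], [161, 191], [226, 198], [264, 159], [237, 113], [173, 107]]
scene 15 0.049 [[133, 199], [174, 239], [238, 233], [260, 187], [219, 148], [156, 154]]
scene 15 0.066 [[135, 158], [176, 198], [241, 192], [263, 146], [222, 107], [158, 113]]
scene 30 0.049 [[138, 212], [190, 243], [249, 224], [255, 175], [203, 145], [144, 163]]
scene 30 0.066 [[140, 171], [193, 202], [253, 183], [258, 134], [206, 103], [147, 122]]
scene 45 0.049 [[146, 223], [207, 243], [257, 212], [246, 164], [186, 145], [136, 174]]
scene 45 0.066 [[149, 182], [210, 202], [260, 171], [249, 122], [189, 103], [139, 133]]
top 0 0.049 [[168, 122], [125, 192], [164, 264], [246, 267], [289, 197], [250, 125]]
top 0 0.066 [[169, 117], [126, 188], [165, 261], [248, 263], [292, 193], [252, 120]]
top 15 0.049 [[151, 135], [128, 213], [184, 273], [264, 254], [287, 175], [231, 116]]
top 15 0.066 [[152, 130], [128, 210], [185, 270], [266, 251], [290, 171], [232, 111]]
top 30 0.049 [[138, 151], [135, 234], [205, 277], [277, 237], [279, 155], [210, 113]]
top 30 0.066 [[138, 147], [136, 230], [206, 273], [280, 234], [282, 151], [211, 107]]
top 45 0.049 [[129, 171], [148, 251], [226, 274], [286, 218], [267, 138], [188, 115]]
top 45 0.066 [[129, 167], [148, 247], [228, 271], [288, 214], [269, 133], [189, 110]]
```

View pics/crop2.png

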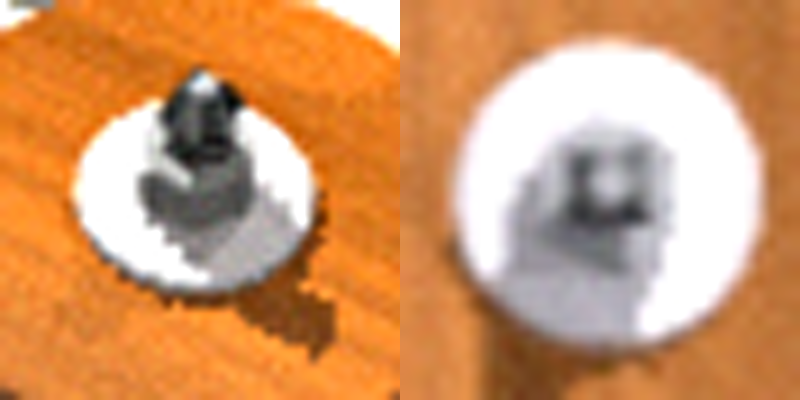

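Scene left half: the nut's left vertical edge is at x≈140 and its right edge at x≈252. In top its apex is at about (200,115). Both match flat normals at about 30/90/150°. The stand is at about (0.516, 0.006) and the cap at about (0.450, -0.257). I'll grip at yaw 120 and turn down to about 45.

Call:
servo_tool:
  series:
    - [[0.28,-0.286,0,0,0,-0.096,1],[0.55,-0.57,0,0,0,-0.19,1],[0.83,-0.857,0,0,0,-0.289,1],[0.83,-0.857,0,0,0,-0.289,1],[0.83,-0.857,0,0,0,-0.289,1],[0.83,-0.857,0,0,0,-0.289,1],[0.83,-0.857,0,0,0,-0.289,1],[0.83,-0.857,0,0,0,-0.289,1],[0.83,-0.857,0,0,0,-0.289,1],[0.83,-0.857,0,0,0,-0.289,1],[0.83,-0.857,0,0,0,-0.289,1],[0.83,-0.857,0,0,0,-0.289,1]]

```text
time_s: 1.1
tool_pos: [0.3462, -0.3106, 0.2224]
tool_rot: [-180.0, 0.0, 67.8]
force: [-0.4, -0.7, -0.1]
grip_width: 0.0869
grasp_force: 0.0
```

```bash
cat >> h.py <<'E'
def mv(t,yaw):
    "shift/turn from the measured pose to TCP t at yaw, in the move's units"
    from cell import get_obs
    o=get_obs();Rm=R.from_euler('xyz',o['tool_rot'],degrees=True);T=R.from_euler('xyz',[180,0,yaw],degrees=True)
    print('t',round(o['time_s'],2),'pos',o['tool_pos'].round(4),'rot',o['tool_rot'].round(2),'F',o['force'].round(1),'tq',o['wrist_torque'].round(2),'w',round(o['grip_width'],4),'gf',round(o['grasp_force'],1),'q7',o['qpos'][6].round(1))
    print('shift',(Rm.inv().apply(np.array(t)-o['tool_pos'])/.3).round(4),'turn',((Rm.inv()*T).as_rotvec()/np.pi).round(4))
E
python3 - <<'E'
from h import *
mv([.5163,.0058,.2],120)
c=pickle.load(open('top.pkl','rb'));d=c['depth'];v,u=np.mgrid[:420,:560]
p=cv2.undistortPoints(np.c_[u.ravel(),v.ravel()].astype(float).reshape(-1,1,2),K(c),np.array(c['distortion'])).reshape(-1,2)
P=(np.c_[p,np.ones(len(p))]*d.reshape(-1,1))@rot(c).T+c['origin']
P=P[d.ravel()>0];r=np.hypot(P[:,0]-.516,P[:,1]-.006)
for a,b in((.09,.12),(.12,.15),(.15,.2),(.2,.25)):
    k=(r>a)&(r<b)&(P[:,0]>.35);print(a,b,P[k][P[k][:,2].argmax()].round(3))
E
```

```text
t 1.1 pos [ 0.3462 -0.3106  0.2224] rot [-1.7998e+02  4.0000e-02  6.7840e+01] F [-0.4 -0.7 -0.1] tq [-0.04 -0.11 -0.  ] w 0.0869 gf 0.0 q7 17.9
shift [1.1906 0.1272 0.0737] turn [-2.000e-04  1.000e-04 -2.898e-01]
0.09 0.12 [ 0.606 -0.071  0.027]
0.12 0.15 [ 0.609 -0.111  0.031]
0.15 0.2 [ 0.697 -0.068  0.349]
0.2 0.25 [ 0.706 -0.081  0.349]
```

Call:
servo_tool:
  series:
    - [[0.32,0.035,0,0,0,-0.1,1],[0.65,0.07,0,0,0,-0.2,1],[0.95,0.102,0,0,0,-0.29,1],[0.95,0.102,0,0,0,-0.29,1],[0.95,0.102,0,0,0,-0.29,1],[0.95,0.102,0,0,0,-0.29,1],[0.95,0.102,0,0,0,-0.29,1],[0.95,0.102,0,0,0,-0.29,1],[0.95,0.102,0,0,0,-0.29,1],[0.95,0.102,0,0,0,-0.29,1],[0.95,0.102,0,0,0,-0.29,1]]

```text
time_s: 2.02
tool_pos: [0.482, -0.06, 0.2222]
tool_rot: [-179.9, -0.0, 119.8]
force: [-0.8, -0.0, 0.2]
grip_width: 0.087
grasp_force: 0.0
```

```bash
python3 -c "
from h import *
mv([.5163,.0058,.12],120)"
```

```text
t 2.02 pos [ 0.482  -0.06    0.2222] rot [-1.7994e+02 -1.0000e-02  1.1977e+02] F [-0.8 -0.   0.2] tq [-0.   -0.09  0.  ] w 0.087 gf 0.0 q7 34.3
shift [0.1334 0.2084 0.3403] turn [-0.0003 -0.0001 -0.0013]
```

Call:
servo_tool:
  series:
    - [[0.1334,0.2084,0.1,0,0,-0.001,1],[0.1334,0.2084,0.2,0,0,-0.001,1],[0.1334,0.2084,0.34,0,0,-0.001,1],[0.1334,0.2084,0.34,0,0,-0.001,1],[0.1334,0.2084,0.34,0,0,-0.001,1],[0.1334,0.2084,0.34,0,0,-0.001,1]]

```text
time_s: 2.52
tool_pos: [0.5163, 0.0066, 0.1207]
tool_rot: [-179.9, -0.0, 120.1]
force: [-0.9, -0.3, 1.2]
grip_width: 0.087
grasp_force: 0.0
```

```bash
python3 -c "
from h import *
from cell import eyes
mv([.5163,.0058,.051],120)
ims=[]
for n,(u,v) in(('scene',(311,220)),('top',(276,243))):
    c=eyes.read_camera(n)['frame'];g=c[v-50:v+50,u-50:u+50];ims.append(cv2.resize(g,(400,400),interpolation=cv2.INTER_CUBIC))
cv2.imwrite('pics/c3.png',np.clip(np.hstack(ims).astype(float)*1.4,0,255).astype(np.uint8)[:,:,::-1])"
```

```text
t 2.52 pos [0.5163 0.0066 0.1207] rot [-1.7992e+02 -2.0000e-02  1.2009e+02] F [-0.9 -0.3  1.2] tq [ 0.05 -0.18 -0.01] w 0.087 gf 0.0 q7 20.1
shift [-0.0023 -0.001   0.2322] turn [-0.0004 -0.0001  0.0005]
```

View pics/c3.png

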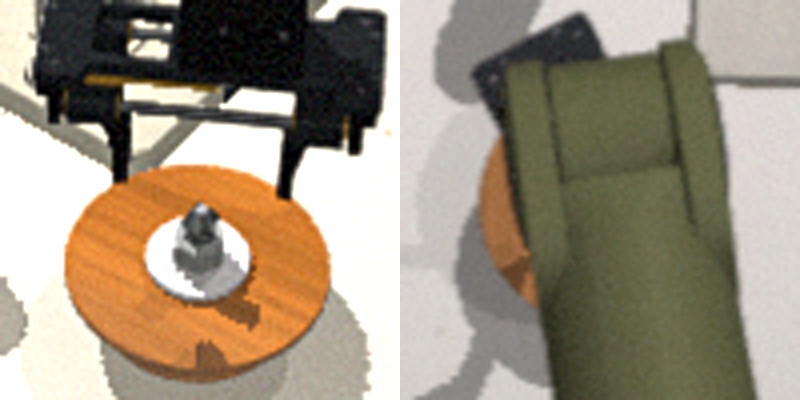

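In the picture the fingers straddle the stud evenly, with finger tips at about (120,180) and (288,195). I'll go down next.

Call:
servo_tool:
  series:
    - [[-0.001,-0.001,0.08,0,0,0,1],[-0.002,-0.001,0.16,0,0,0,1],[-0.002,-0.001,0.21,0,0,0,1],[-0.002,-0.001,0.233,0,0,0,1],[-0.002,-0.001,0.233,0,0,0,1],[-0.002,-0.001,0.233,0,0,0,1]]

```text
time_s: 3.12
tool_pos: [0.5177, 0.0073, 0.0521]
tool_rot: [179.9, 0.1, 120.2]
force: [1.0, -0.0, -0.2]
grip_width: 0.0871
grasp_force: 0.0
```

```bash
python3 -c "
from h import *
mv([.5163,.0058,.0503],120)"
```

```text
t 3.12 pos [0.5177 0.0073 0.0521] rot [1.7991e+02 9.0000e-02 1.2020e+02] F [ 1.  -0.  -0.2] tq [-0.   -0.14 -0.02] w 0.0871 gf 0.0 q7 16.3
shift [-0.0018 -0.0067  0.006 ] turn [0.0005 0.0005 0.0011]
```

Call:
servo_tool:
  series:
    - [[-0.002,-0.006,0.005,0,0,0,1],[-0.002,-0.006,0.005,0,0,0,0.5],[-0.002,-0.006,0.005,0,0,0,0.3],[-0.002,-0.006,0.005,0,0,0,0.2],[-0.002,-0.006,0.005,0,0,0,0.2],[-0.002,-0.006,0.005,0,0,0,0.2],[-0.002,-0.006,0.005,0,0,0,0.2],[-0.002,-0.006,0.005,0,0,0,0.2],[-0.002,-0.006,0.005,0,0,0,0.2],[-0.002,-0.006,0.005,0,0,0,0.2],[-0.002,-0.006,0.005,0,0,0,0.2],[-0.002,-0.006,0.005,0,0,0,0.2]]
  grip_force: 15

```text
time_s: 4.12
tool_pos: [0.5158, 0.0067, 0.0491]
tool_rot: [179.9, 0.0, 120.3]
force: [2.0, 0.6, -1.1]
grip_width: 0.0303
grasp_force: 14.9
```

```bash
python3 -c "
from h import *
mv([.5163,.0058,.0503],120)"
```

```text
t 4.12 pos [0.5158 0.0067 0.0491] rot [1.7995e+02 1.0000e-02 1.2029e+02] F [ 2.   0.6 -1.1] tq [ 0.12 -0.53  0.12] w 0.0303 gf 14.9 q7 16.4
shift [-0.0035 -0.     -0.0039] turn [0.0003 0.0001 0.0016]
```

Width 30.3 mm means the jaws are on a pair of flats. I'll turn clockwise.

Call:
servo_tool:
  series:
    - [[0,0,-0.003,0,0,0,0.2],[0,0,-0.003,0,0,0.02,0.2],[0,0,-0.003,0,0,0.04,0.2],[0,0,-0.003,0,0,0.06,0.2],[0,0,-0.003,0,0,0.08,0.2],[0,0,-0.003,0,0,0.1,0.2],[0,0,-0.003,0,0,0.12,0.2],[0,0,-0.003,0,0,0.14,0.2],[0,0,-0.003,0,0,0.16,0.2],[0,0,-0.003,0,0,0.18,0.2],[0,0,-0.003,0,0,0.2,0.2],[0,0,-0.003,0,0,0.2,0.2]]
  grip_force: 45

```text
time_s: 5.12
tool_pos: [0.517, 0.007, 0.0492]
tool_rot: [179.8, -0.1, 84.1]
force: [8.9, 1.3, -13.7]
grip_width: 0.0297
grasp_force: 44.6
```

```bash
python3 -c "
from h import *
mv([.5163,.0058,.0503],45)"
```

```text
t 5.12 pos [0.517  0.007  0.0492] rot [ 1.7979e+02 -1.1000e-01  8.4120e+01] F [  8.9   1.3 -13.7] tq [ 0.28 -1.9  -0.15] w 0.0297 gf 44.6 q7 -18.0
shift [-0.0042 -0.0018 -0.0035] turn [ 0.0009 -0.001   0.2174]
```

Call:
servo_tool:
  series:
    - [[0,0.003,0.003,0,0,0.02,0.2],[0,0.003,0.003,0,0,0.04,0.2],[0,0.003,0.003,0,0,0.06,0.2],[0,0.003,0.003,0,0,0.08,0.2],[0,0.003,0.003,0,0,0.08,0.2]]

```text
time_s: 5.53
tool_pos: [0.5175, 0.0069, 0.0492]
tool_rot: [179.9, -0.1, 69.7]
force: [4.7, 2.2, -5.5]
grip_width: 0.0295
grasp_force: 44.7
```

```bash
python3 -c "
from h import *
mv([.5163,.0058,.0503],45)"
```

```text
t 5.53 pos [0.5175 0.0069 0.0492] rot [ 1.7988e+02 -1.0000e-01  6.9730e+01] F [ 4.7  2.2 -5.5] tq [ 0.22 -1.09 -0.06] w 0.0295 gf 44.7 q7 -31.9
shift [-0.0047 -0.0024 -0.0038] turn [ 0.0005 -0.0007  0.1374]
```

Call:
servo_tool:
  series:
    - [[0,0.002,0.001,0,0,0.01,0.2],[0,0.002,0.001,0,0,0.02,0.2],[0,0.002,0.001,0,0,0.03,0.2],[0,0.002,0.001,0,0,0.04,0.2],[0,0.002,0.001,0,0,0.04,0.2]]

```text
time_s: 5.95
tool_pos: [0.5177, 0.0068, 0.0491]
tool_rot: [179.9, -0.1, 62.7]
force: [4.4, 1.9, -1.8]
grip_width: 0.0296
grasp_force: 44.7
```

```bash
python3 -c "
from h import *
mv([.5163,.0058,.0503],45)"
```

```text
t 5.95 pos [0.5177 0.0068 0.0491] rot [ 1.7992e+02 -9.0000e-02  6.2650e+01] F [ 4.4  1.9 -1.8] tq [ 0.38 -0.78 -0.01] w 0.0296 gf 44.7 q7 -38.7
shift [-0.005  -0.0027 -0.0039] turn [ 0.0003 -0.0005  0.0981]
```

Call:
servo_tool:
  series:
    - [[0,0.002,0,0,0,0.01,0.2],[0,0.002,0,0,0,0.02,0.2],[0,0.002,0,0,0,0.03,0.2],[0,0.002,0,0,0,0.04,0.2],[0,0.002,0,0,0,0.04,0.2]]

```text
time_s: 6.37
tool_pos: [0.5179, 0.0066, 0.0491]
tool_rot: [180.0, -0.1, 55.5]
force: [2.5, 2.6, -1.2]
grip_width: 0.0294
grasp_force: 44.7
```

```bash
python3 -c "
from h import *
mv([.5163,.0058,.0503],45)"
```

```text
t 6.37 pos [0.5179 0.0066 0.0491] rot [ 1.7997e+02 -7.0000e-02  5.5500e+01] F [ 2.5  2.6 -1.2] tq [ 0.53 -0.67 -0.01] w 0.0294 gf 44.7 q7 -45.6
shift [-0.0052 -0.0029 -0.004 ] turn [ 0.0001 -0.0004  0.0583]
```

Call:
servo_tool:
  series:
    - [[0,0,0,0,0,0.01,0.2],[0,0,0,0,0,0.02,0.2],[0,0,0,0,0,0.03,0.2],[0,0,0,0,0,0.04,0.2],[0,0,0,0,0,0.04,0.2]]

```text
time_s: 6.78
tool_pos: [0.5181, 0.0065, 0.0491]
tool_rot: [180.0, -0.1, 48.3]
force: [4.5, 3.2, -2.2]
grip_width: 0.0301
grasp_force: 44.8
```

```bash
python3 -c "
from h import *
mv([.5163,.0058,.0503],45)"
```

```text
t 6.78 pos [0.5181 0.0065 0.0491] rot [ 1.7996e+02 -9.0000e-02  4.8320e+01] F [ 4.5  3.2 -2.2] tq [ 0.52 -0.83  0.02] w 0.0301 gf 44.8 q7 -52.5
shift [-0.0056 -0.0029 -0.004 ] turn [ 0.0002 -0.0005  0.0184]
```

Call:
servo_tool:
  series:
    - [[0,0,0,0,0,0.008,0.2],[0,0,0,0,0,0.016,0.2],[0,0,0,0,0,0.024,0.2],[0,0,0,0,0,0.024,0.2]]

```text
time_s: 7.12
tool_pos: [0.5185, 0.0066, 0.0491]
tool_rot: [179.9, -0.1, 44.2]
force: [4.8, 2.3, -2.7]
grip_width: 0.0301
grasp_force: 46.8
```

```bash
python3 -c "
from h import *
mv([.5163,.0058,.0503],45)"
```

```text
t 7.12 pos [0.5185 0.0066 0.0491] rot [ 1.7989e+02 -9.0000e-02  4.4150e+01] F [ 4.8  2.3 -2.7] tq [ 0.6  -1.21  1.24] w 0.0301 gf 46.8 q7 -56.6
shift [-0.0071 -0.003  -0.0039] turn [ 0.0006 -0.0005 -0.0047]
```

Torque jumped to 1.24 N m after about 76° of turn, so the nut is on its stop. I'll open and lift.

Call:
servo_tool:
  series:
    - [[0,0,0,0,0,0,0.6],[0,0,0,0,0,0,1],[0,0,0,0,0,0,1],[0,0,0,0,0,0,1],[0,0,0,0,0,0,1],[0,0,-0.1,0,0,0,1],[0,0,-0.22,0,0,0,1],[0,0,-0.35,0,0,0,1],[0,0,-0.45,0,0,0,1],[0,0,-0.45,0,0,0,1],[0,0,-0.45,0,0,0,1]]

```text
time_s: 8.03
tool_pos: [0.5184, 0.0055, 0.1857]
tool_rot: [179.8, -0.1, 43.9]
force: [0.2, -0.9, -0.2]
grip_width: 0.0862
grasp_force: 0.0
```

```bash
python3 -c "
from h import *
mv([.4499,-.2568,.19],45)"
```

```text
t 8.03 pos [0.5184 0.0055 0.1857] rot [ 1.7981e+02 -1.0000e-01  4.3900e+01] F [ 0.2 -0.9 -0.2] tq [ 0.    0.01 -0.01] w 0.0862 gf 0.0 q7 -52.1
shift [-0.7709  0.4718 -0.0141] turn [ 0.0011 -0.0006 -0.0061]
```

Call:
servo_tool:
  series:
    - [[-0.25,0.155,-0.01,0,0,-0.003,1],[-0.5,0.31,-0.014,0,0,-0.006,1],[-0.771,0.472,-0.014,0,0,-0.006,1],[-0.771,0.472,-0.014,0,0,-0.006,1],[-0.771,0.472,-0.014,0,0,-0.006,1],[-0.771,0.472,-0.014,0,0,-0.006,1],[-0.771,0.472,-0.014,0,0,-0.006,1],[-0.771,0.472,-0.014,0,0,-0.006,1],[-0.771,0.472,-0.014,0,0,-0.006,1]]

```text
time_s: 8.78
tool_pos: [0.4473, -0.2574, 0.186]
tool_rot: [-179.8, 0.0, 44.8]
force: [0.2, 1.4, -0.5]
grip_width: 0.0872
grasp_force: 0.0
```

Run:
```python
from h import *
from cell import eyes
mv([.4499,-.2568,.014],45)
ims=[]
for n,(u,v) in(('scene',(385,185)),('top',(276,243)),('scene',(311,233))):
    c=eyes.read_camera(n)['frame'];s=40 if u==385 else 16 if u==276 else 22
    g=c[v-s:v+s,u-s:u+s];ims.append(cv2.resize(g,(260,260),interpolation=cv2.INTER_CUBIC))
cv2.imwrite('pics/c4.png',np.clip(np.hstack(ims).astype(float)*1.5,0,255).astype(np.uint8)[:,:,::-1])
```

```text
t 8.78 pos [ 0.4473 -0.2574  0.186 ] rot [-1.7978e+02  4.0000e-02  4.4800e+01] F [ 0.2  1.4 -0.5] tq [ 0.02 -0.06  0.01] w 0.0872 gf 0.0 q7 -19.4
shift [0.0081 0.007  0.5733] turn [-0.0012  0.0002 -0.0011]
```

View pics/c4.png

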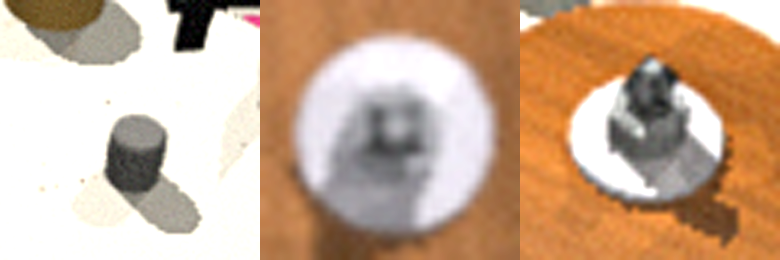

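The cap stands undisturbed in the left crop, and the nut now shows a different face. I'll go down around the cap.

Call:
servo_tool:
  series:
    - [[0.004,0.003,0.1,0,0,0,1],[0.007,0.006,0.23,0,0,0,1],[0.007,0.006,0.36,0,0,0,1],[0.007,0.006,0.46,0,0,0,1],[0.007,0.006,0.53,0,0,0,1],[0.007,0.006,0.573,0,0,0,1],[0.007,0.006,0.573,0,0,0,1],[0.007,0.006,0.573,0,0,0,1]]

```text
time_s: 9.6
tool_pos: [0.4519, -0.2547, 0.0157]
tool_rot: [-179.9, -0.0, 45.2]
force: [0.3, 0.3, -0.1]
grip_width: 0.0866
grasp_force: 0.0
```

```bash
python3 -c "
from h import *
mv([.4499,-.2568,.014],45)"
```

```text
t 9.6 pos [ 0.4519 -0.2547  0.0157] rot [-179.89   -0.     45.16] F [ 0.3  0.3 -0.1] tq [-0.07 -0.04 -0.04] w 0.0866 gf 0.0 q7 -23.2
shift [-0.0097  0.0004  0.0055] turn [-0.0006 -0.      0.0009]
```

Call:
servo_tool:
  series:
    - [[-0.008,0,0.004,0,0,0,1],[-0.008,0,0.004,0,0,0,0.7],[-0.008,0,0.004,0,0,0,0.6],[-0.008,0,0.004,0,0,0,0.5],[-0.008,0,0.004,0,0,0,0.4],[-0.008,0,0.004,0,0,0,0.4],[-0.008,0,0.004,0,0,0,0.4],[-0.008,0,0.004,0,0,0,0.4],[-0.008,0,0.004,0,0,0,0.4],[-0.008,0,0.004,0,0,0,0.4]]
  grip_force: 15

```text
time_s: 10.43
tool_pos: [0.4501, -0.2581, 0.015]
tool_rot: [-180.0, 0.0, 45.0]
force: [-0.4, 0.7, 0.6]
grip_width: 0.045
grasp_force: 15.0
```

Call:
servo_tool:
  series:
    - [[0,0,0,0,0,0,0.4],[0,0,0,0,0,0,0.4],[0,0,0,0,0,0,0.4]]
  grip_force: 50

```text
time_s: 10.68
tool_pos: [0.4501, -0.2581, 0.015]
tool_rot: [180.0, 0.0, 45.0]
force: [-0.3, 0.2, 2.3]
grip_width: 0.0443
grasp_force: 49.9
```

```bash
python3 -c "
from h import *
mv([.4499,-.2568,.19],45)"
```

```text
t 10.68 pos [ 0.4501 -0.2581  0.015 ] rot [1.800e+02 1.000e-02 4.502e+01] F [-0.3  0.2  2.3] tq [-0.01  0.06 -0.01] w 0.0443 gf 49.9 q7 -22.9
shift [ 0.0025 -0.0035 -0.5834] turn [0.     0.     0.0001]
```

Call:
servo_tool:
  series:
    - [[0,0,-0.08,0,0,0,0.4],[0,0,-0.18,0,0,0,0.4],[0,0,-0.3,0,0,0,0.4],[0,0,-0.42,0,0,0,0.4],[0,0,-0.5,0,0,0,0.4],[0,0,-0.56,0,0,0,0.4],[0,0,-0.583,0,0,0,0.4],[0,0,-0.583,0,0,0,0.4]]

```text
time_s: 11.35
tool_pos: [0.4511, -0.2586, 0.1914]
tool_rot: [179.8, -0.0, 45.0]
force: [0.5, 0.4, -1.0]
grip_width: 0.0446
grasp_force: 49.9
```

Run:
```python
from h import *
from cell import eyes
mv([.5167,.0053,.15],45)
c=eyes.read_camera('scene')
pickle.dump(c,open('s2.pkl','wb'))
from cell import get_obs
p=get_obs()['tool_pos'];uv=proj(c,[p]);print(uv)
u,v=uv[0].astype(int);s=45
g=cv2.resize(c['frame'][v-s:v+s,u-s:u+s],(540,540),interpolation=cv2.INTER_CUBIC)
cv2.imwrite('pics/c5.png',np.clip(g.astype(float)*1.8,0,255).astype(np.uint8)[:,:,::-1])
# expected rim / top outlines for a cap centred on the tool axis
for z in(-.015,.035):
    t=np.radians(np.arange(0,360,45));q=proj(c,np.c_[p[0]+.0235*np.cos(t),p[1]+.0235*np.sin(t),0*t+p[2]+z]);print(z,((q-[u-s,v-s]+.5)*6).round().astype(int).tolist())
```

```text
t 11.35 pos [ 0.4511 -0.2586  0.1914] rot [ 1.798e+02 -3.000e-02  4.502e+01] F [ 0.5  0.4 -1. ] tq [-0.01 -0.09 -0.03] w 0.0446 gf 49.9 q7 -19.3
shift [ 0.7768 -0.4675  0.1369] turn [ 0.0011 -0.0002  0.0001]
[[396.39455721 145.14306749]]
-0.015 [[221, 278], [215, 306], [242, 331], [285, 339], [319, 325], [324, 297], [297, 272], [254, 265]]
0.035 [[239, 185], [233, 212], [261, 237], [305, 245], [340, 231], [345, 204], [317, 180], [273, 172]]
```

View pics/c5.png

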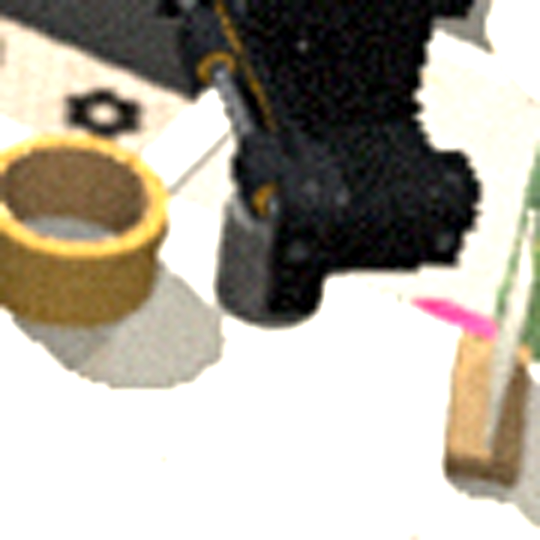

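The cap is held upright with its rim spanning x≈217–323, so it is centred sideways. Its bottom is at y≈327 against a predicted 339. I'll check that bias against the first picture.

Run:
```python
from h import *
def low(c,x,y,z):
    t=np.radians(np.arange(0,360,5));q=proj(c,np.c_[x+.0237*np.cos(t),y+.0237*np.sin(t),0*t+z])
    g=cv2.cvtColor(c['frame'],cv2.COLOR_RGB2GRAY).astype(float)
    i=q[:,1].argmax();cx=int(round(q[i,0]));print('pred bottom',q[i].round(1),'x range',q[:,0].min().round(1),q[:,0].max().round(1))
    v=int(q[i,1]);print(v-6,g[v-6:v+5,cx-2:cx+3].mean(1).round())
    row=v-6;print('row',row,cx-14,g[row-1:row+2,cx-14:cx+15].mean(0).round().astype(int).tolist())
low(pickle.load(open('scene.pkl','rb')),.4505,-.2562,0)
low(pickle.load(open('s2.pkl','rb')),.4511,-.2586,.1914-.015)
```

```text
pred bottom [386.2 204.7] x range 376.1 393.4
198 [ 39.  39.  40.  42.  43.  41.  70.  85.  88.  99. 118.]
row 198 372 [177, 169, 161, 165, 149, 91, 38, 30, 36, 39, 41, 41, 37, 39, 41, 42, 39, 41, 40, 40, 38, 50, 106, 153, 174, 180, 178, 177, 178]
pred bottom [397.1 155.3] x range 385.8 404.8
149 [  7.   7.   7.  25.  36.  84. 163. 188. 185. 185. 185.]
row 149 383 [112, 138, 163, 138, 63, 35, 33, 38, 43, 46, 46, 44, 23, 8, 1, 8, 6, 10, 2, 2, 4, 63, 179, 190, 187, 185, 186, 186, 186]
```

The first picture shows the same bias of about 1 px, so the cap is centred in the grip with its rim about 15 mm below the TCP. I'll carry it over the stud.

Call:
servo_tool:
  series:
    - [[0.1,-0.06,0,0,0,0,0.4],[0.22,-0.13,0,0,0,0,0.4],[0.34,-0.2,0,0,0,0,0.4],[0.46,-0.275,0,0,0,0,0.4],[0.58,-0.35,0,0,0,0,0.4],[0.69,-0.415,0,0,0,0,0.4],[0.777,-0.467,0,0,0,0,0.4],[0.777,-0.467,0,0,0,0,0.4],[0.777,-0.467,0,0,0,0,0.4],[0.777,-0.467,0,0,0,0,0.4],[0.777,-0.467,0,0,0,0,0.4]]

```text
time_s: 12.32
tool_pos: [0.515, 0.004, 0.1886]
tool_rot: [-179.9, 0.1, 44.9]
force: [-0.6, -1.0, -0.5]
grip_width: 0.0445
grasp_force: 49.9
```

```bash
python3 -c "
from h import *
mv([.5167,.0053,.115],45)"
```

```text
t 12.32 pos [0.515  0.004  0.1886] rot [-1.7993e+02  1.1000e-01  4.4880e+01] F [-0.6 -1.  -0.5] tq [-0.04 -0.02 -0.01] w 0.0445 gf 49.9 q7 -50.8
shift [0.0074 0.0012 0.2453] turn [-0.0004  0.0006 -0.0007]
```

Call:
servo_tool:
  series:
    - [[0.007,0.001,0.08,0,0,0,0.4],[0.007,0.001,0.16,0,0,0,0.4],[0.007,0.001,0.22,0,0,0,0.4],[0.007,0.001,0.27,0,0,0,0.4],[0.007,0.001,0.3,0,0,0,0.4],[0.007,0.001,0.325,0,0,0,0.4],[0.007,0.001,0.325,0,0,0,0.4],[0.007,0.001,0.325,0,0,0,0.4]]

```text
time_s: 12.98
tool_pos: [0.5176, 0.0066, 0.0925]
tool_rot: [180.0, 0.0, 45.0]
force: [0.4, -0.3, -0.4]
grip_width: 0.0446
grasp_force: 49.9
```

```bash
python3 -c "
from h import *
mv([.5167,.0053,.075],45)"
```

```text
t 12.98 pos [0.5176 0.0066 0.0925] rot [179.99   0.    44.97] F [ 0.4 -0.3 -0.4] tq [ 0.04 -0.08 -0.02] w 0.0446 gf 49.9 q7 -54.1
shift [-0.0053  0.0009  0.0584] turn [ 0.      0.     -0.0002]
```

Call:
servo_tool:
  series:
    - [[-0.004,0.001,0.01,0,0,0,0.4],[-0.004,0.001,0.02,0,0,0,0.4],[-0.004,0.001,0.03,0,0,0,0.4],[-0.004,0.001,0.04,0,0,0,0.4],[-0.004,0.001,0.048,0,0,0,0.4],[-0.004,0.001,0.055,0,0,0,0.4],[-0.004,0.001,0.055,0,0,0,0.4]]
  grip_force: 58

```text
time_s: 13.57
tool_pos: [0.5168, 0.0056, 0.0755]
tool_rot: [180.0, 0.0, 45.0]
force: [-0.0, -0.6, 0.1]
grip_width: 0.0446
grasp_force: 57.9
```

```bash
python3 -c "
from h import *
mv([.5167,.0053,.063],45)"
```

```text
t 13.57 pos [0.5168 0.0056 0.0755] rot [1.7999e+02 4.0000e-02 4.5010e+01] F [-0.  -0.6  0.1] tq [-0.22 -0.08  0.03] w 0.0446 gf 57.9 q7 -54.6
shift [-0.0009  0.0006  0.0417] turn [0.0001 0.0002 0.0001]
```

Rim is about 12 mm above the disc and the stud is in the lip without contact force. Now I'll press in small steps.

Call:
servo_tool:
  series:
    - [[0,0,0.004,0,0,0,0.4],[0,0,0.008,0,0,0,0.4],[0,0,0.012,0,0,0,0.4],[0,0,0.015,0,0,0,0.4],[0,0,0.015,0,0,0,0.4]]

```text
time_s: 13.98
tool_pos: [0.5177, 0.0057, 0.0721]
tool_rot: [179.9, -0.0, 45.0]
force: [0.2, -2.0, 4.3]
grip_width: 0.0446
grasp_force: 57.9
```

Call:
servo_tool:
  series:
    - [[0,0,0.003,0,0,0,0.4],[0,0,0.006,0,0,0,0.4],[0,0,0.006,0,0,0,0.4]]

```text
time_s: 14.23
tool_pos: [0.5181, 0.0058, 0.0713]
tool_rot: [179.9, -0.1, 45.0]
force: [-0.7, -2.0, 10.4]
grip_width: 0.0443
grasp_force: 58.0
```

```bash
python3 -c "
from h import *
mv([.5167,.0053,.063],45)"
```

```text
t 14.23 pos [0.5181 0.0058 0.0713] rot [ 1.7987e+02 -6.0000e-02  4.5010e+01] F [-0.7 -2.  10.4] tq [-0.47  0.44  0.03] w 0.0443 gf 58.0 q7 -54.9
shift [-0.0045 -0.0023  0.0275] turn [ 0.0007 -0.0003  0.    ]
```

Call:
servo_tool:
  series:
    - [[-0.002,-0.001,0.003,0,0,0,0.4],[-0.002,-0.001,0.006,0,0,0,0.4],[-0.002,-0.001,0.009,0,0,0,0.4],[-0.002,-0.001,0.009,0,0,0,0.4]]

```text
time_s: 14.57
tool_pos: [0.5172, 0.0058, 0.0675]
tool_rot: [179.9, -0.1, 45.0]
force: [0.6, -0.2, 1.0]
grip_width: 0.0445
grasp_force: 57.9
```

```bash
python3 -c "
from h import *
mv([.5167,.0053,.063],45)"
```

```text
t 14.57 pos [0.5172 0.0058 0.0675] rot [ 1.7989e+02 -9.0000e-02  4.5010e+01] F [ 0.6 -0.2  1. ] tq [-0.27 -0.31  0.05] w 0.0445 gf 57.9 q7 -55.0
shift [-0.0024 -0.0003  0.0149] turn [ 0.0006 -0.0005  0.0001]
```

The force dropped from 10 N to 1 N, so it clicked. I'll go on to the disc.

Call:
servo_tool:
  series:
    - [[-0.001,0,0.004,0,0,0,0.4],[-0.001,0,0.008,0,0,0,0.4],[-0.001,0,0.012,0,0,0,0.4],[-0.001,0,0.016,0,0,0,0.4],[-0.001,0,0.016,0,0,0,0.4]]

```text
time_s: 14.98
tool_pos: [0.5156, 0.0058, 0.0629]
tool_rot: [-180.0, 0.1, 45.0]
force: [-3.2, -1.1, 10.9]
grip_width: 0.0443
grasp_force: 58.0
```

Call:
servo_tool:
  series:
    - [[0,0,0.002,0,0,0,0.4],[0,0,0.004,0,0,0,0.4],[0,0,0.004,0,0,0,0.4]]

```text
time_s: 15.23
tool_pos: [0.5156, 0.0058, 0.0629]
tool_rot: [-180.0, 0.1, 45.0]
force: [-7.0, -1.7, 18.4]
grip_width: 0.0445
grasp_force: 58.0
```

```bash
python3 -c "
from h import *
mv([.5167,.0053,.063],45)"
```

```text
t 15.23 pos [0.5156 0.0058 0.0629] rot [-1.7998e+02  1.1000e-01  4.5020e+01] F [-7.  -1.7 18.4] tq [-0.28  1.68  0.03] w 0.0445 gf 58.0 q7 -55.2
shift [ 0.0014  0.0035 -0.0004] turn [-0.0001  0.0006  0.0001]
```

Call:
servo_tool:
  series:
    - [[-0.002,-0.002,0.001,0,0,0,0.4],[-0.002,-0.002,0.002,0,0,0,0.4],[-0.002,-0.002,0.002,0,0,0,0.4],[-0.002,-0.002,0.002,0,0,0,0.4],[-0.002,-0.002,0.002,0,0,0,0.4],[-0.002,-0.002,0.002,0,0,0,0.4]]

```text
time_s: 15.73
tool_pos: [0.5156, 0.0058, 0.0629]
tool_rot: [179.9, 0.0, 45.0]
force: [-6.4, -1.5, 21.1]
grip_width: 0.0443
grasp_force: 58.0
```

Run:
```python
from h import *
from cell import eyes
mv([.5167,.0053,.063],45)
f=eyes.read_camera('scene')['frame']
g=cv2.resize(f[175:275,250:370],(720,600),interpolation=cv2.INTER_CUBIC)
cv2.imwrite('pics/c6.png',np.clip(g.astype(float)*1.5,0,255).astype(np.uint8)[:,:,::-1])
```

```text
t 15.73 pos [0.5156 0.0058 0.0629] rot [1.7995e+02 4.0000e-02 4.5010e+01] F [-6.4 -1.5 21.1] tq [-0.18  1.56  0.02] w 0.0443 gf 58.0 q7 -55.2
shift [ 0.0014  0.0037 -0.0005] turn [0.0003 0.0002 0.0001]
```

View pics/c6.png

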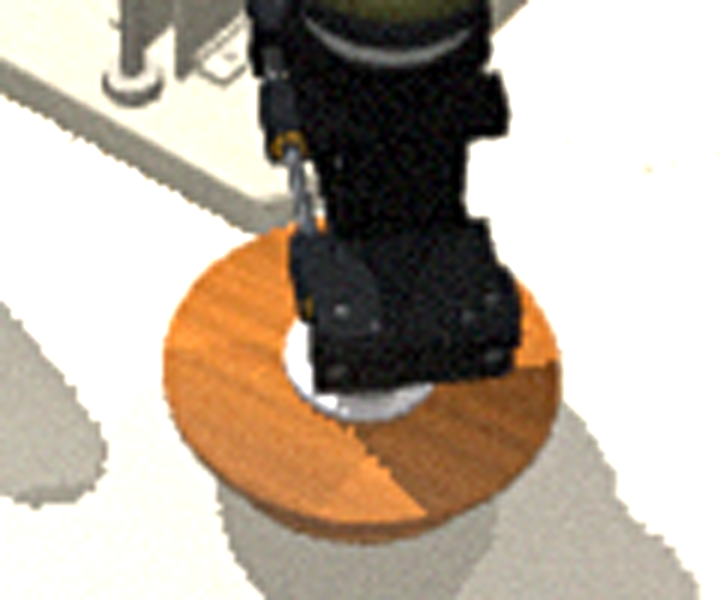

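The gripper sits centred over the disc at about (360,380), though the fingers hide the cap. TCP z of 62.9 mm puts the rim on the disc at 48 mm. The push is steady at about 21 N and the grip has not slipped.

```bash
python3 -c "
from cell import env
print(env.sign_off())"
```

```text
the job is handed in; nothing more can be done
None
```

I turned the nut clockwise to its stop, pressed the cap through the click until its rim met the metal disc, and handed the job in still holding it down with about 21 N; the fingers hid the cap in the last picture, so flush seating rests on the height and force readings.

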